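# Shuttle the leak master under the test head

### The job

Bring the leak master into the test position: slide its loaded black carrier by the yellow post along the guide, first to the right as far as it goes, then straight ahead under the blue test head until it is fully home against the orange end stop, and let go. The white block with the brass port must stay standing in its nest on the carrier; leave the grease tin and the other things alone.

Things in the scene. Friction and masses are not known exactly. Their poses are not given: they have to be found in the camera images.
- guide: Fixed L-shaped slide guide on a grey base plate, 250 (x) by 253 (y) by 8 mm. Origin: middle of its underside. Its +x points away from the robot, +y to the robot's left, but it is yawed up to 0.3 rad. A side lane along y, 146 mm deep, leads right to a corner, from there a forward lane along +x, 96 mm wide, to an orange stop. Rails stand 26 mm high.
- corner_point (a point): Where the carrier's origin lies in the corner, at the right end of the side lane: (-0.040, -0.062, 0.008) in the guide's frame. The carrier has about 3 mm play to each side in both lanes; the inner corner has a 12 mm lead-in. Steel lips overhang the carrier's edges by up to 7 mm with 2.5 mm play above, so it cannot be lifted out.
- home_point (a point): Where the carrier's origin lies when it is home against the rigid end stop: (0.040, -0.062, 0.008) in the guide's frame, 80 mm straight ahead (along the guide's x) of the corner point.
- head_mouth (a point): Middle of the near lower edge of the blue test head, a bridge over the forward lane: (0.052, -0.062, 0.100) in the guide's frame. The bridge is 60 mm deep along x, underside 100 mm above the bench (94 at its rubber nose), top 110 mm, with a metal block on it up to 144 mm. With the carrier home, the post's axis stands 60 mm in front of this edge.
- carrier: Loose black plate, 140 (x) by 90 (y) by 10 mm, 0.35 kg, lying in the guide parallel to it, on the 8 mm base plate. Origin: centre of its underside. Starts in the side lane, 60 to 125 mm left of the corner. The yellow grip post stands at x = -0.048 in its frame, the white block in a nest with an 8 mm high rim at x = +0.026. It slides with plain friction, about 3 to 9 N with its load.
- carrier_grip (a point): Grip point on the axis of the carrier's yellow square post (24 by 24 mm, sides parallel to the carrier's axes, 70 mm tall, top 80 mm above the underside of the carrier, 88 mm above the bench); the point lies 58 mm above the underside of the carrier. 32 mm free between post and nest rim.
- leak_block: Leak master: white-painted metal block 50 (x) by 62 (y) by 36 mm with a red button and a brass port standing up from it, 66 mm high overall, about 0.3 kg, standing loose in the nest on the carrier (1 to 3 mm play), top 84 mm above the bench. Origin: centre of its underside, which lies at (0.026, 0, 0.010) in the carrier's frame.
- grease_tin: Round tin with a blue lid, 72 mm across, 34 mm high, standing loose on the free far left corner of the guide's base plate; a bystander. Origin: centre of its underside.
- spanner: Open-ended steel spanner, 200 mm long, 9 mm thick, lying loose on the bench to the right of the guide; a bystander. Origin: centre of its underside.
- tape: Yellow roll of tape, 104 mm across, 24 mm high, lying beyond the guide; a bystander. Origin: centre of its underside.
- leak_spray: White bottle with a red nozzle, 185 mm high, standing at the far left; a bystander. Origin: centre of its underside.
Not all that is in view belongs to the job. What is shaped like the leak_block but pink is not meant.

How it is judged:
By the outcome, as a careful person would: the job done as asked, in the order asked, and still so for the second after the job is handed in, with the robot touching nothing.
It also fails if it takes over 32 s, if anything falls off the work surface, if the arm or the gripper's body presses on something with over 40 N, if the wrist force passes 120 N, or if a joint passes its speed limit or range.

### The arm

A 6-joint arm with a two-finger parallel gripper is mounted at the origin on a cart in front of the work surface, level with it; the furniture and walls round the work are solid. World frame = base frame: x ahead of the robot, y to its left, z up, the work surface at z = 0. Lengths are in mm, angles in rad, forces in N, time in s.
With the tool pointing down it reaches from about 275 to 825 mm from the base axis. Payload 4.9 kg.
Tool frame: the origin (TCP) lies at the very end of the fingers, on their centre line; the grasp point (between the pads) lies 19 mm behind it; z points along the fingers, y is the line along which they close (so a half turn about z gives the same grasp; the last joint's range is limited). The gripper opens to 85 mm and grips with 20 to 120 N. Pads are 22 mm wide; open, the fingers measure 114 mm over their backs; the gripper's body (76 mm by 85 mm) begins 54 mm behind the grasp point. The pads swing forward as they close: fully open they stand 13 mm farther back than shut.
Start: joints at [1.131, 0.326, -0.193, 1.052, 0, 1.437], TCP at [165.575, 524.503, 231.281] pointing down, gripper open.
Joint ranges: [-2.65, 2.65], [-0.97, 1.79], [-1.3, 1.35], [-1.93, 2.1], [-1.47, 1.37], [-3.14, 3.14]. Speed limits (rad/s): [2.57, 2.57, 3.14, 3.14, 3.14, 3.14].

### API

Orientations are given as [roll, pitch, yaw] about the fixed x, y, z axes, in that order (R = Rz(yaw) Ry(pitch) Rx(roll)).
In Python, from bench import bot, solve_ik, imaging gives the robot as it stands. Calls block until the motion is done:
- bot.move_ptp(position, orientation): joint-space move of the TCP to a pose.
- bot.movel(position, rot=None, max_speed=150, threshold=None): straight line of the TCP; rot=None keeps the orientation; max_speed is the mean speed in mm/s. With threshold (N) it stops when the force on the tool has changed by that much, and returns True; else False.
- bot.move_j(angles): joint-space move.
- bot.grip(opening, effort=None): opening from 0.0 (shut) to 1.0 (fully open); effort is the grip in N (None keeps the last); returns when the fingers have stopped.
- bot.dwell(seconds).
- solve_ik(position, orientation): joint angles nearest the present ones, or None.
- bot.get_state(): the state.
- imaging.capture(name): name is "scene" or "top"; returns the picture (480x640x3 uint8, blue, green, red); there is no depth.
- imaging.camera_model(name): a dict with "K" (3x3 intrinsics, pixels), "position" and "rotation" of the camera in the world. Camera axes: x right, y up, looking along -z (the intrinsics and any distortion apply to the point x, -y, -z); pixel columns grow to the right and rows downward; lengths in mm; the calibration is good to about 2 mm. A picture is of the moment at which its call begins. camera_model takes no time and is no camera call.
A pose or a line that the arm cannot do raises bot.IKError and nothing moves.
- bot.sign_off(): hands the job in; it is judged then, once.
The state is a dict: "t": time; "qpos": joint angles; "joint_velocities": joint speeds; "effort": joint torques, N m; "tcp_pos": TCP position; "orientation": TCP orientation; "contact_force": force on the tool from outside, world axes, zero at the start; "wrist_torque": the same for the moment, N m; "opening": opening from 0.0 (shut) to 1.0 (fully open); "gripper_force": force on a finger pad.
Only numpy, scipy, OpenCV 4.12 (cv2) and the standard library are available. Lean on these libraries where they do the work, as an engineer would, in place of code of your own. Each camera call takes 0.05 s, during which the arm holds its last target. There are 200 camera calls.

## Working session

There is one attempt and no reset: what is moved stays moved. The work goes in short steps, each a Python script; the robot and the scene stay as the last script left them, time stands still between calls to the robot, and variables do not carry over. Pictures are saved under pics/ and viewed, at most 10 in all, crops included, and the job is handed in when it is done.

```bash
mkdir -p pics; python3 - <<'E'
from bench import bot, solve_ik, imaging
import cv2
for n in("scene","top"):
    cv2.imwrite(f"pics/{n}0.png",imaging.capture(n)); m=imaging.camera_model(n); print(n,m)
print(bot.get_state())
E
```

```text
scene {'K': array([[608.70921799,   0.        , 313.43838004],
       [  0.        , 608.70921799, 228.84171013],
       [  0.        ,   0.        ,   1.        ]]), 'position': array([-232.22360146, -524.55483398,  985.28697955]), 'rotation': array([ 0.83936004,  0.00989088, -1.08572185])}
top {'K': array([[533.17596701,   0.        , 327.71197912],
       [  0.        , 533.17596701, 243.28080763],
       [  0.        ,   0.        ,   1.        ]]), 'position': array([ 536.89655803,  -62.68209988, 1170.63558854]), 'rotation': array([ 0.08723524,  0.00755403, -1.54941502])}
{'t': 0.1, 'qpos': array([ 1.13080705e+00,  3.26885383e-01, -1.93421947e-01,  1.05201928e+00,
       -5.02391258e-07,  1.43660866e+00]), 'joint_velocities': array([ 0.00010553, -0.00167677,  0.00112626,  0.00067902,  0.00048734,
       -0.00045185]), 'effort': array([ 5.84452537e-04, -4.44240439e+01,  2.63037407e+01,  7.89261918e-03,
       -9.44559520e-05,  1.46815381e-05]), 'tcp_pos': array([165.35143781, 524.03614064, 230.59514993]), 'orientation': array([-3.14007606e+00, -2.04230933e-04,  2.83579089e+00]), 'contact_force': array([ 0.84701697,  0.68454216, -0.88966903]), 'wrist_torque': array([0.01224387, 0.00097904, 0.01910169]), 'gripper_force': 0.0, 'opening': 1.0019353400859732}
```

View pics/scene0.png

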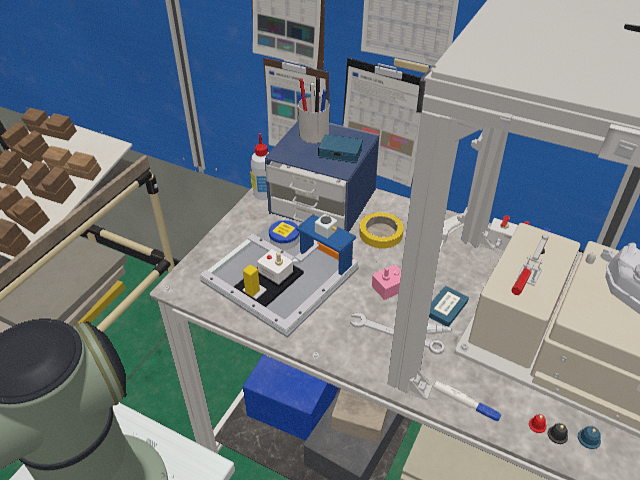

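View pics/top0.png

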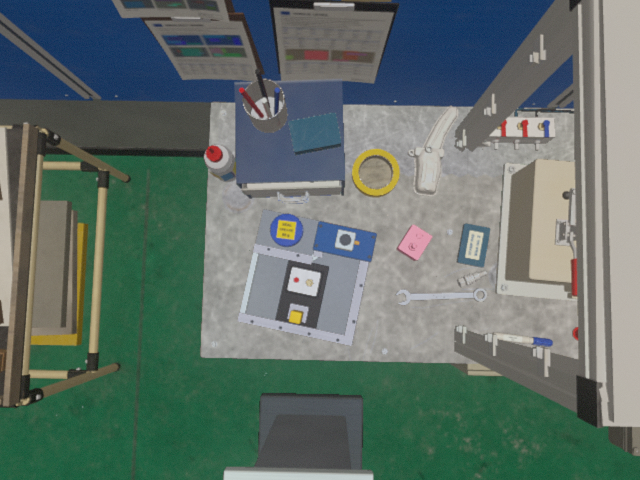

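The yellow post is at about top (298,316) / scene (251,279). The white block is at top (304,282), the pink decoy at (415,242), and other yellow things are the tape (376,172) and the tin label (286,230). My choice is the post at (298,316), on the black plate in the guide. Next I'll crop it close and measure.

```bash
cat > h.py <<'E'
import numpy as np, cv2
from scipy.spatial.transform import Rotation as R
from bench import bot, solve_ik, imaging
def ray(n,px):
    m=imaging.camera_model(n); K=m["K"]; d=np.linalg.inv(K)@[px[0],px[1],1]
    return m["position"], R.from_euler("xyz",m["rotation"]).apply([d[0],-d[1],-d[2]])
def onz(n,px,z):
    p,d=ray(n,px); return p+d*(z-p[2])/d[2]
def proj(n,P):
    m=imaging.camera_model(n); c=R.from_euler("xyz",m["rotation"]).inv().apply(np.array(P)-m["position"])
    u=m["K"]@[c[0],-c[1],-c[2]]; return u[:2]/u[2]
def tri(a,b):
    (p,d),(q,e)=a,b; s=np.linalg.lstsq(np.c_[d,-e],q-p,rcond=None)[0]
    A,B=p+s[0]*d,q+s[1]*e; return (A+B)/2,np.linalg.norm(A-B)
def blob(img,lo,hi,x0,y0,x1,y1):
    m=cv2.inRange(cv2.cvtColor(img,cv2.COLOR_BGR2HSV),lo,hi)[y0:y1,x0:x1]
    c=max(cv2.findContours(m,0,2)[0],key=cv2.contourArea)
    return c.reshape(-1,2)+[x0,y0]
E
python3 - <<'E'
from h import *
t=cv2.imread("pics/top0.png"); s=cv2.imread("pics/scene0.png")
for n,im,b in(("top",t,(280,300,320,335)),("scene",s,(235,255,270,300))):
    c=blob(im,(18,120,60),(35,255,255),*b); print(n,cv2.boundingRect(c),cv2.minAreaRect(c),cv2.approxPolyDP(c,2,True).reshape(-1,2).tolist())
a=cv2.resize(t[200:350,230:385],None,fx=4,fy=4,interpolation=cv2.INTER_CUBIC)[:600]
cv2.imwrite("pics/c1.png",a)
cv2.imwrite("pics/c2.png",cv2.resize(s[205:340,190:365],None,fx=4.4,fy=4.4,interpolation=cv2.INTER_CUBIC))
E
```

```text
top (289, 311, 14, 13) ((295.4411926269531, 316.7353515625), (11.399173736572266, 12.369316101074219), 14.03624439239502) [[291, 311], [289, 321], [299, 323], [302, 313]]
scene (243, 265, 17, 33) ((251.2034454345703, 280.9413757324219), (32.13860321044922, 15.197322845458984), 85.2363510131836) [[249, 265], [243, 270], [246, 293], [252, 297], [259, 290], [257, 268]]
```

View pics/c1.png

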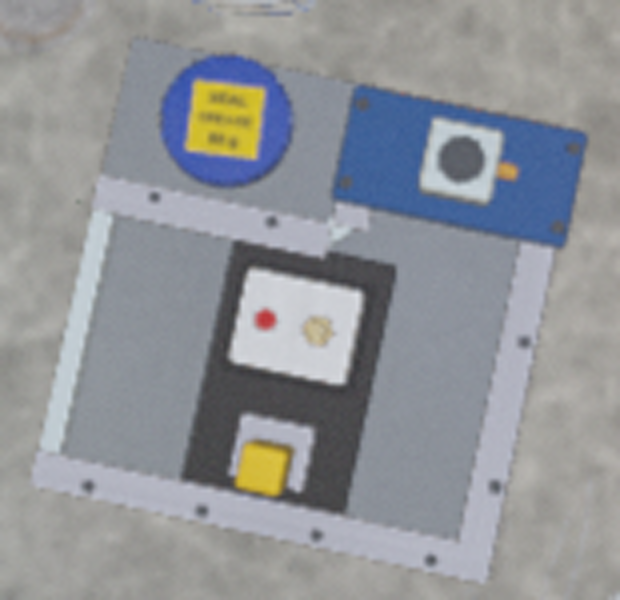

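View pics/c2.png

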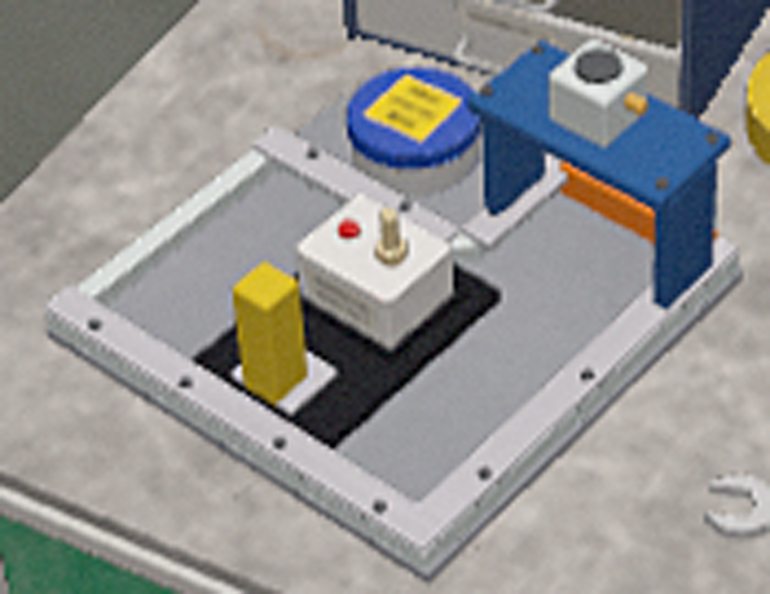

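The crops confirm the choice: yellow post at crop (263,468) on the black carrier with the white block. In the top picture the guide's front rail corners are at (238,321.7) and (352.2,345.2), the base's far left corner at (263.2,209.5), and the blue bridge top corners at about (318.8,221.3), (376.8,233), (371.5,261.8) and (313.3,250).

```bash
python3 - <<'E'
from h import *
np.set_printoptions(precision=1,suppress=True)
S=lambda x,y:(190+x/4.4,205+y/4.4)
T=lambda x,y:(230+x/4,200+y/4)
for z in(26,34):
    a,b=onz("top",T(32,487),z),onz("top",T(489,581),z); v=a-b
    print(z,a,b,np.linalg.norm(v),np.arctan2(-v[0],v[1]))
print("FRtri",tri(ray("top",T(489,581)),ray("scene",S(425,548))),"FLtri",tri(ray("top",T(32,487)),ray("scene",S(50,305))))
FLb=onz("top",T(133,38),8); print("far left",FLb)
a,b=onz("top",T(32,487),26),onz("top",T(489,581),26); v=a-b; yaw=np.arctan2(-v[0],v[1])
# yaw from all
br=[onz("top",T(*p),110) for p in((355,85),(587,132),(566,247),(333,200))]
w=br[0]-br[1]; print("bridge",np.mean(br,0),np.linalg.norm(br[0]-br[3]),np.arctan2(-w[0],w[1]))
u=FLb-a; print("side yaw",np.arctan2(u[1],u[0]),np.linalg.norm(u[:2]))
g1=(a+b)/2+R.from_euler("z",yaw).apply([125,0,0]); g2=np.mean(br,0)-R.from_euler("z",yaw).apply([82,-62,0])
print("guide from front, bridge",g1,g2)
pt=onz("top",T(263,469),88); tt=tri(ray("top",T(263,469)),ray("scene",S(267,283)))
print("post",pt,tt)
for g in(g1,g2): print("post in guide",R.from_euler("z",-yaw).apply(pt-g), "expect x -88, y -2..63")
E
```

```text
26 [465.1 135.6  26. ] [ 421.  -108.5   26. ] 248.057455840011 -0.17845155931340514
34 [465.6 134.2  34. ] [ 421.8 -108.2   34. ] 246.32375153569515 -0.17845155931340514
FRtri (array([ 420.8, -108.8,   22.7]), np.float64(0.2604810818103967)) FLtri (array([466.1, 134. ,  24.1]), np.float64(4.389827006945861))
far left [710.1  91.9   8. ]
bridge [633.8 -87.2 110. ] 58.79482467310993 -0.18079852701201024
side yaw -0.17661121983618988 248.92204755857836
guide from front, bridge [566.1  -8.6  26. ] [564.1 -11.6 110. ]
post [480.5   8.7  88. ] (array([480.7,   8.4,  85.3]), np.float64(1.216771152318776))
post in guide [-87.3   1.9  62. ] expect x -88, y -2..63
post in guide [-85.9   5.1 -22. ] expect x -88, y -2..63
```

The measurements agree: guide yaw is -0.178 with its origin at about (565,-10). The post sits at guide (-87, 3), so the carrier is about 65 mm left of the corner. I'll approach and grip with the fingers closing along the guide's y.

```bash
cat >> h.py <<'E'
YAW=-0.178; G=R.from_euler("z",YAW)
def st(s=""):
    q=bot.get_state(); print(s,round(q["t"],2),q["tcp_pos"].round(1),q["contact_force"].round(1),round(q["opening"],3),round(q["gripper_force"],1),q["orientation"].round(3))
    return q
def rel(dx,dy,dz=0,**k):
    p=bot.get_state()["tcp_pos"]; return bot.movel((p+G.apply([dx,dy,dz])).tolist(),**k)
E
python3 - <<'E'
from h import *
P=[480.5,8,150]; best=None
for y in(YAW,YAW+np.pi):
    q=solve_ik(P,[np.pi,0,y]); print(y,None if q is None else np.round(q,2))
bot.move_ptp(P,[np.pi,0,YAW+np.pi]); st("above")
cv2.imwrite("pics/a.png",imaging.capture("scene")[190:340,170:370])
print(bot.movel([480.5,8,47],max_speed=100,threshold=15)); st("down")
E
```

```text
-0.178 [-0.14  0.28 -0.49  0.8   0.   -3.1 ]
2.963592653589793 [-0.14  0.28 -0.49  0.8   0.    0.04]
above 2.28 [480.6   8.7 150.1] [-0.9 -0.5  0.2] 1.002 0.0 [3.141 0.    2.965]
False
down 3.52 [481.    7.9  47.5] [-0.4  0.8  0.3] 1.001 0.0 [3.142e+00 1.000e-03 2.964e+00]
```

```bash
python3 - <<'E'
from h import *
bot.grip(0.0,60); st("grip")
cv2.imwrite("pics/b.png",cv2.resize(imaging.capture("scene")[190:340,170:370],None,fx=4,fy=4))
E
```

```text
grip 4.11 [480.8   8.   47.3] [0.4 0.3 4.1] 0.273 59.8 [3.141e+00 1.000e-03 2.964e+00]
```

View pics/b.png

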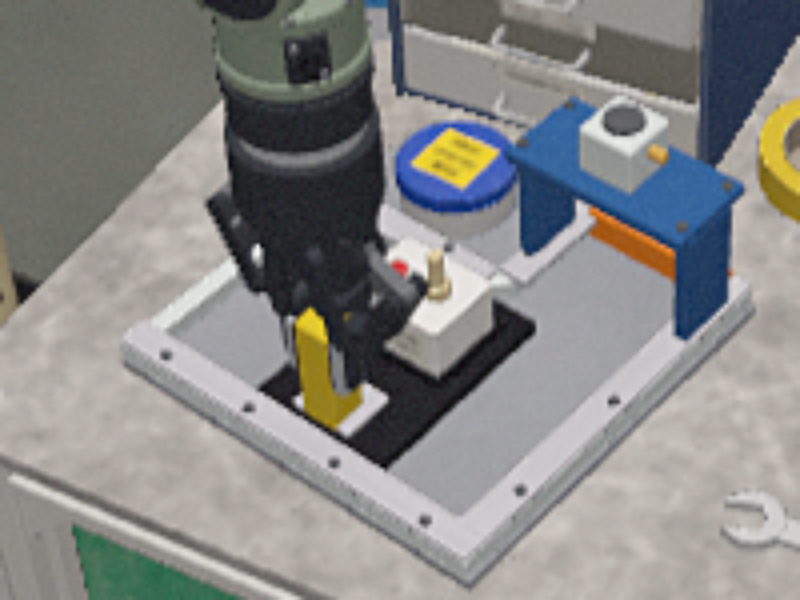

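The fingers hold the yellow post (crop (330,370)), opening about 23 mm, and the white block is standing in its nest. Sliding right.

```bash
python3 - <<'E'
from h import *
s=st("start")["tcp_pos"]
print(rel(0,-50,max_speed=50,threshold=30)); st("r1")
print(rel(0,-30,max_speed=25,threshold=18)); e=st("r2")["tcp_pos"]
print(G.inv().apply(e-s), G.inv().apply(e-[565,-10,0]))
cv2.imwrite("pics/c.png",cv2.resize(imaging.capture("scene")[190:340,170:370],None,fx=4,fy=4))
E
```

```text
start 4.16 [480.8   8.   47.3] [-0.1  0.8  4.8] 0.274 59.8 [3.141e+00 1.000e-03 2.964e+00]
False
r1 5.31 [471.9 -41.6  47.3] [-0.9 -1.4  4.1] 0.275 60.0 [-3.14  -0.     2.963]
True
r2 6.12 [468.9 -58.3  47.6] [0.1 2.7 4.4] 0.275 59.8 [3.133 0.    2.963]
[ 3.67570497e-02 -6.73713456e+01  2.67775290e-01] [-86.00475571 -64.5116177   47.60014907]
```

View pics/c.png

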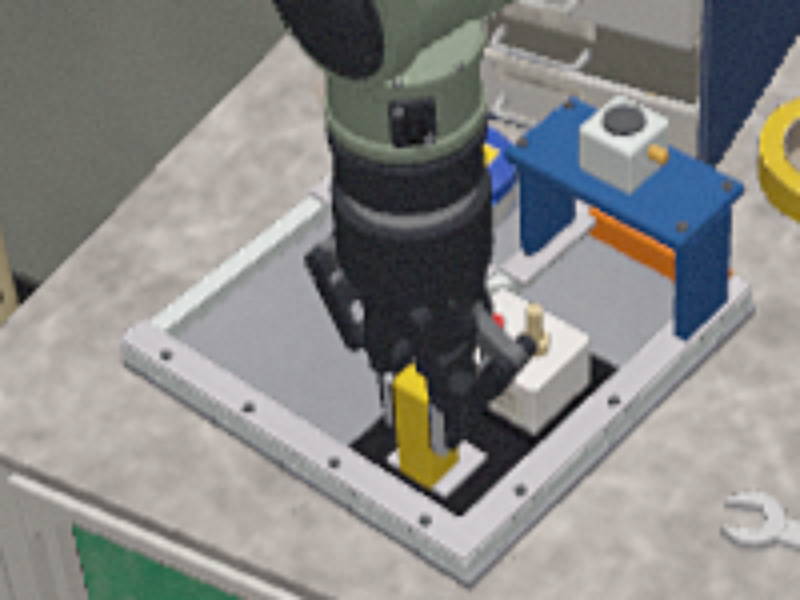

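The carrier is at the right end: the black plate meets the right rail near (460,515), guide y is -64.5 (expected about -65), and the block stands. I'll ease off to the lane's middle and go forward.

```bash
python3 - <<'E'
from h import *
rel(0,2.5,max_speed=20); s=st("c")["tcp_pos"]
print(rel(62,0,max_speed=50,threshold=30)); e=st("f1")["tcp_pos"]; print(G.inv().apply(e-s))
if e[0]-s[0]>55:
    print(rel(28,0,max_speed=22,threshold=20)); e=st("f2")["tcp_pos"]; print(G.inv().apply(e-s),G.inv().apply(e-[565,-10,0]))
cv2.imwrite("pics/d.png",cv2.resize(imaging.capture("scene")[190:340,170:370],None,fx=4,fy=4))
E
```

```text
c 6.42 [469.1 -56.5  47.5] [-0.1 -2.   3. ] 0.275 59.9 [3.135 0.    2.964]
False
f1 7.8 [530.1 -67.3  47.6] [-1.1 -0.3  6.2] 0.275 60.0 [3.133e+00 1.000e-03 2.965e+00]
[61.977964    0.21045599  0.10956359]
True
f2 8.69 [545.7 -69.7  47.5] [-2.   0.3  5.9] 0.273 60.0 [ 3.133 -0.007  2.964]
[7.77983852e+01 5.49764418e-01 2.74181821e-02] [ -8.38904363 -62.20781556  47.48576578]
```

View pics/d.png

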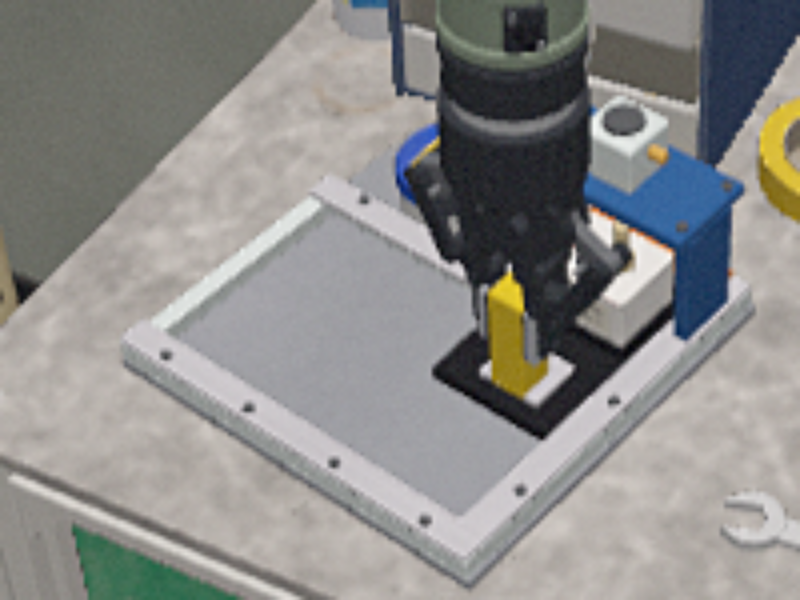

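The forward push stopped at guide x -8.4 (home is -8), with the block near the head mouth (crop (625,270)). I'll push once more, harder, to confirm it's fully home before letting go.

```bash
python3 - <<'E'
from h import *
s=st()["tcp_pos"]
print(rel(10,0,max_speed=15,threshold=32)); e=st("push")["tcp_pos"]; print(G.inv().apply(e-s))
bot.dwell(.2); st()
bot.grip(1.0); st("open")
rel(0,0,110,max_speed=100); p=st("up")["tcp_pos"]
bot.move_ptp([350,120,260],[np.pi,0,YAW+np.pi]); st("away")
t=imaging.capture("top"); s=imaging.capture("scene")
cv2.imwrite("pics/e.png",np.hstack([cv2.resize(t[200:350,230:385],(400,387)),cv2.resize(s[190:340,170:370],(400,300))[:, :].repeat(1,0) if 0 else cv2.resize(s[190:340,200:355],(400,387))]))
c=blob(t,(18,120,60),(35,255,255),300,260,360,330); m=cv2.minAreaRect(c); print(m)
P=onz("top",m[0],88); print("post in guide",G.inv().apply(P-[565,-10,0]),"expected px",proj("top",G.apply([-8,-62,88])+[565,-10,0]))
E
```

```text
8.74 [545.7 -69.8  47.5] [-1.7  0.5  5.4] 0.273 60.0 [ 3.133 -0.007  2.964]
True
push 9.32 [545.9 -69.1  47.4] [-3.1  0.5  5.1] 0.273 60.1 [ 3.134 -0.023  2.964]
[ 0.02735679  0.65984107 -0.14780935]
 9.52 [545.8 -69.1  47.3] [-2.7 -0.1  4.8] 0.271 60.1 [ 3.134 -0.022  2.964]
open 10.14 [545.7 -69.4  47.1] [-1.  -0.1  1.4] 1.0 0.0 [ 3.135 -0.023  2.964]
up 11.39 [545.2 -69.3 156.4] [-0.2 -0.6  0.1] 0.999 0.0 [ 3.135 -0.024  2.964]
away 12.52 [350.9 119.7 259.8] [-0.4  0.6 -0.2] 1.0 0.0 [-3.141  0.     2.963]
((334.69232177734375, 285.5384826660156), (10.590271949768066, 11.374736785888672), 11.309932708740234)
post in guide [ -8.51081073 -60.9126358   88.        ] expected px [335.26873776 285.39704941]
```

View pics/e.png

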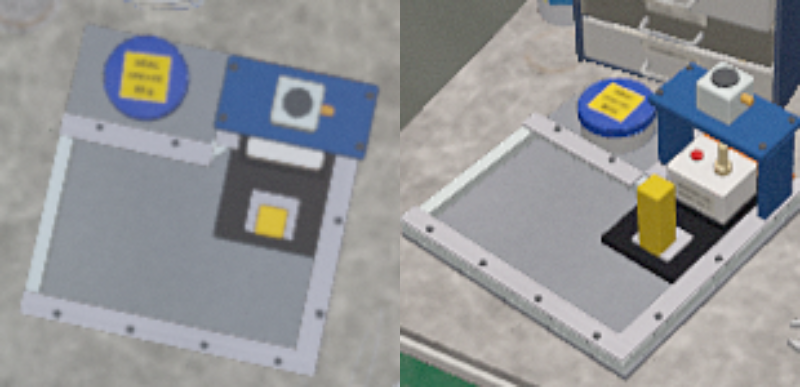

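The top view shows the post at guide (-8.5, -60.9), against home at (-8, -62). The carrier didn't move on the second push, the block stands in its nest under the blue head, the tin is where it was, and the arm is clear. Handing in.

```bash
python3 -c "
from bench import bot
print(bot.sign_off())"
```

```text
the job is handed in; nothing more can be done
None
```

The carrier went right to the corner, then forward until it was home against the end stop (within about 1 mm by camera). I let go with the leak master still standing in its nest, backed the arm clear and handed the job in at about 12.5 s.

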